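Gauge a bracket and hold it in the datum corner for scanning

TASK

One of the two look-alike brackets is a little too wide. Take the one that fits the blue go gauge and slide it upright along the gauge base through the gap, in at the flared end and fully out at the other, then set it flat on the dark scan plate and press it firmly into the corner of the two yellow stops, long side flush against the long stop and end flush against the short one. Finish still gripping it and pushing on both stops; leave the wide bracket standing on the bench and do not disturb the other things.

Things in the scene. Friction and masses are not known exactly. Their poses are not given: they have to be found in the camera images.
- bracket_a_centre (a point): Centre of the good bracket, half-way up (36 mm above its underside). Bare aluminium, about 0.25 kg: base block 60 (its x) x 40 x 24 mm high, with an upright lug on the middle of its top, 30 (x) x 26 (y) x 48 mm high, 72 mm in all; grip it by the lug. z up. It starts in either of two places on the right of the bench.
- bracket_b_centre (a point): Centre of the oversize bracket: the same in look and all sizes but for its base, 60 x 46 x 24 mm, which does not pass the gauge. It stands in the other place. This point lies 36 mm above its underside.
- gauge_gap (a point): Mid-gap of the fixed go gauge, on top of its blue base plate (220 along x, 104 along y, 6 mm thick). Two steel jaws stand 20 mm above the base, leaving a gap of 43 mm, parallel for 50 mm along x; at the -x end (towards the robot) it flares open over 18 mm more. x runs along the gap from the flared end to the way out, z up. A bracket passes with its length along x.
- seat (a point): Where the middle of the bracket's underside comes when home, on top of the fixed dark scan plate (240 x 200 x 12 mm, white dots). x points to the short stop, whose face is 30 mm away; y points to the long stop, whose face is 20 mm away; z up. Room to come in from -x and -y. Plate, stops and brackets are smooth (friction about 0.25).
- stop_long: Long yellow stop, rigid: 100 (along seat x) x 14 x 20 mm high above the plate, from -70 to +30 mm of the seat; origin at the centre of its underside.
- stop_short: Short yellow stop, rigid: 14 x 46 (along seat y) x 20 mm high above the plate, from -33 to +13 mm of the seat; origin at the centre of its underside.
- bracket_a: The good bracket; origin at the centre of its underside, x along its length, z up.
- bracket_b: The oversize bracket; origin at the centre of its underside.
- cover: Loose bystander: grey cast ring cover lying flat, 200 mm across, 26 mm high; origin at its centre underneath.
- spray: Loose bystander: spray can, 52 mm across, 150 mm tall; origin under its centre.
- mug: Loose bystander: white mug, 80 mm across, 90 mm tall; origin under its centre.
- jar: Loose bystander: small white jar with a green cap, 48 mm across, 50 mm tall; origin under its centre.
- driver: Loose bystander: orange-handled screwdriver lying on the bench.
- ball: Loose bystander: white reference ball of 30 mm on a small round steel stand 44 mm across, 65 mm tall; origin under its centre.
Not all that is in view belongs to the job. What is shaped like the bracket_a but purple is not meant.

How it is judged:
By the outcome, as a careful person would: the job done as asked, in the order asked, and still so for the second after the job is handed in, while the arm keeps its last pose, push and grip.
It also fails if it takes over 58 s, if anything falls off the work surface, if the arm or the gripper's body presses on something with over 40 N, if the wrist force passes 120 N, or if a joint passes its speed limit or range.

ROBOT

A 6-joint arm with a two-finger parallel gripper is mounted at the origin on the work surface. World frame = base frame: x ahead of the robot, y to its left, z up, the work surface at z = 0. Lengths are in m, angles in degrees, forces in N, time in s.
With the tool pointing down it reaches from about 0.325 to 0.875 m from the base axis. Payload 4.4 kg.
Tool frame: the origin (TCP) lies between the finger pads; the fingertips stand 11 mm ahead of it and the grasp point (between the pads) lies 8 mm behind it; z points along the fingers, y is the line along which they close (so a half turn about z gives the same grasp; the last joint's range is limited). The gripper opens to 85 mm and grips with 20 to 120 N. Pads are 22 mm wide; open, the fingers measure 114 mm over their backs; the gripper's body (76 mm by 85 mm) begins 54 mm behind the grasp point. The pads swing forward as they close: fully open they stand 13 mm farther back than shut.
Start: joints at [62.939, 11.837, 88.321, -0, 79.842, -8.623], TCP at [0.182, 0.545, 0.242] pointing down, gripper open.
Joint ranges: [-156.59, 156.59], [-49.26, 127.26], [12.9, 141.05], [-63.56, 243.56], [4.71, 150.69], [-161.64, 161.64]. Speed limits (degrees/s): [159.86, 159.86, 180, 180, 180, 180].

INTERFACE

Orientations are given as [roll, pitch, yaw] about the fixed x, y, z axes, in that order (R = Rz(yaw) Ry(pitch) Rx(roll)).
In Python, from station import manip gives the robot as it stands. The module is installed in compiled form; this text tells all that it offers.
- The arm moves only by the tool send_rows, never from a script. Its argument "increments" is a list of rows, each a list of 5 numbers: the shift along the tool's x, y, z in units of 25 mm (1.0 is 25 mm), then the turn about the tool's z in units of 5 degrees (1.0 is 5 degrees), then the gripper's target within -1 to 1 (shut at 1, half-way at 0, fully open at -1). A call has 1 to 10 rows; each row shifts and turns the commanded pose from where the row before left it, along the tool's axes as they then stand; what a row does not reach is not made up. A row lasts 1/12 s, in which the tool goes at most 41.7 mm and 7.16 degrees, less where a joint would pass 70% of its speed; a pose out of reach is approached as far as the arm can. A call is refused whole if a number of a shift passes 1 or a number of a turn 1, either way. A call with a gripper value outside its range is refused whole. The fingers move at their own pace and stop on an object; "grip_force" is the grip in N (left out, the last holds). Time passes only in rows, so rows that do not move let the fingers close. It gives the time, the measured TCP pose, the force, the opening and the grip force at its end, in the units of the state.
- manip.state(): the state, without advancing time (a new reading comes with each control period).
- manip.snapshot(name): name is "side" or "top" or "wrist"; returns a dict with "color" (400x640x3 uint8, red, green, blue), "fov_y" (degrees; the focal length in pixels is half the picture's height over the tangent of half this angle, whatever the lens; pixels are square), "cx", "cy" (the principal point, pixels), "R" (3x3) and "t" (3): a world point X has camera coordinates R X + t; the wrist camera has in their place "tool_from_camera" (4x4, takes a point from camera to tool coordinates, whose origin is the TCP and whose axes are the flange's). Camera axes: x right, y down, z forward; pixel columns grow to the right and rows downward; lengths in m; the calibration is good to about 2 mm. A picture is of the moment at which its call begins: read the wrist's pose just before it. There is no depth.
- manip.job_done(): hands the job in; it is judged then, once.
The state is a dict: "time": time; "qpos": joint angles; "joint_velocities": joint speeds; "joint_torque": joint torques, N m; "position": TCP position; "tcp_rot": TCP orientation; "wrist_force": force on the tool from outside, world axes, zero at the start; "wrist_torque": the same for the moment, N m; "grip_width": finger opening in m; "grasp_force": force on a finger pad.
Only numpy, scipy, OpenCV 4.12 (cv2) and the standard library are available. Lean on these libraries where they do the work, as an engineer would, in place of code of your own. Each camera call takes 0.05 s, during which the arm holds its last target. There are 200 camera calls.

## Working session

There is one attempt and no reset: what is moved stays moved. The work goes in short steps, Python scripts to look and compute and a tool call to move; the robot and the scene stay as the last step left them, time stands still between calls to the robot, and variables do not carry over. Pictures are saved under pics/ and viewed, at most 13 in all, crops included, and the job is handed in when it is done.

Besides the shell and the picture viewer there is one more tool, called by a JSON object that holds its "fn" and its "kwargs", one argument or row to a line. send_rows: Moves the arm, as the interface text tells. Its arguments: {"type":"object","properties":{"increments":{"type":"array"},"grip_force":{"type":"number"}},"required":["increments"]}

```bash
mkdir -p pics; cat > h.py <<'E'
import numpy as np, cv2
from station import manip
def snap(n):
    s=manip.snapshot(n); 
    return s
def K(s):
    f=200/np.tan(np.radians(s["fov_y"])/2); return f,s["cx"],s["cy"]
def ray(s,uv,z):
    f,cx,cy=K(s); d=np.array([(uv[0]-cx)/f,(uv[1]-cy)/f,1]); R=np.array(s["R"]);t=np.array(s["t"])
    o=-R.T@t; d=R.T@d; return o+d*(z-o[2])/d[2]
def proj(s,X):
    f,cx,cy=K(s); c=np.array(s["R"])@np.array(X)+np.array(s["t"]); return np.array([f*c[0]/c[2]+cx,f*c[1]/c[2]+cy])
E
python3 - <<'E'
from h import *
import pickle
for n in("top","side","wrist"):
    s=snap(n); pickle.dump(s,open(n+".pkl","wb")); cv2.imwrite(f"pics/{n}0.png",s["color"][:,:,::-1]); print(n,{k:v for k,v in s.items() if k!="color"})
    if "R" in s: print(-np.array(s["R"]).T@s["t"])
print(manip.state())
E
```

```text
top {'fov_y': 53.833683786359295, 'cx': 318.7970094046924, 'cy': 198.9888127956422, 'R': array([[-1.11493561e-02, -9.99936045e-01, -1.89676550e-03],
       [-9.92417853e-01,  1.12976866e-02, -1.22389406e-01],
       [ 1.22403008e-01,  5.17820876e-04, -9.92480345e-01]]), 't': array([-0.0196211 ,  0.52634257,  1.08045295])}
[ 0.38988231 -0.02612578  1.13670985]
side {'fov_y': 42.580686985109025, 'cx': 323.29473066640315, 'cy': 207.81596614383753, 'R': array([[-0.90865742, -0.41752238,  0.00409364],
       [-0.2749275 ,  0.5908906 , -0.75846105],
       [ 0.31425557, -0.69030671, -0.65170551]]), 't': array([0.47434391, 0.20066286, 1.40185046])}
[0.04564454 1.04718618 1.06384685]
wrist {'fov_y': 63.4471886800053, 'cx': 322.06242751384457, 'cy': 205.95463017594705, 'tool_from_camera': array([[ 3.32665555e-04, -9.55837173e-01, -2.93896561e-01,
         7.37765667e-02],
       [ 9.99999944e-01,  3.11119942e-04,  1.20061051e-04,
        -7.53936349e-04],
       [-2.33217350e-05, -2.93896584e-01,  9.55837223e-01,
        -1.32151868e-01],
       [ 0.00000000e+00,  0.00000000e+00,  0.00000000e+00,
         1.00000000e+00]])}
{'time': 0.15, 'qpos': array([ 6.29412848e+01,  1.18759361e+01,  8.83879936e+01, -3.83087084e-04,
        7.98427410e+01, -8.62210723e+00]), 'joint_velocities': array([ 0.04584889, -0.16841008, -0.19271424,  0.02094232, -0.09743864,
        0.04762523]), 'joint_torque': array([ 4.45042742e-04, -3.83514011e+01, -2.92037255e+01, -2.89860591e-04,
        6.66281980e-03, -2.43715823e-05]), 'position': array([0.18157959, 0.54495539, 0.24134721]), 'tcp_rot': array([-1.79894478e+02, -1.56190239e-02,  1.61563446e+02]), 'wrist_force': array([ 0.1423037 ,  0.13545009, -0.17260102]), 'wrist_torque': array([ 0.04294732, -0.05006556, -0.0239795 ]), 'grasp_force': 0.0, 'grip_width': 0.08506855115364806}
```

View pics/top0.png

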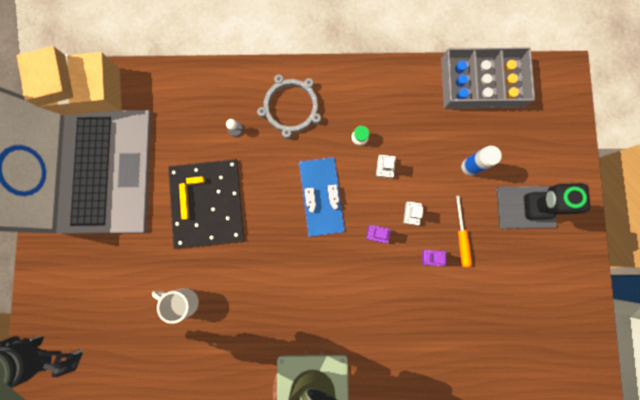

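View pics/side0.png

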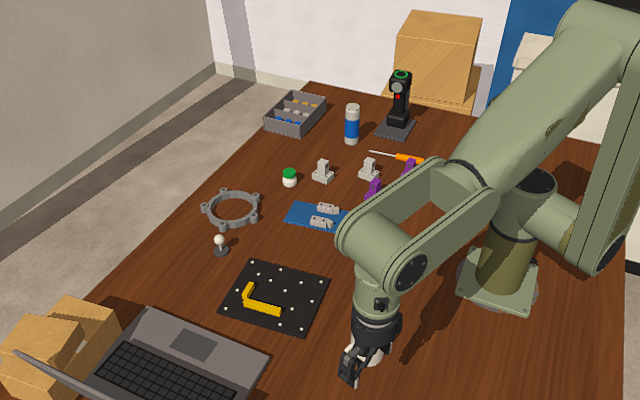

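Top view: grey brackets at (386,166) and (414,213). The purple look-alikes at (378,233) and (434,257) are not meant. The gauge is at (321,197), the flare towards the robot. The plate is at (205,204), with the long stop at (184,201) and the short one at (195,181).

```bash
python3 - <<'E'
from h import *
import pickle
s=pickle.load(open("top.pkl","rb"));
hsv=cv2.cvtColor(s["color"],cv2.COLOR_RGB2HSV)
def blobs(m,z,name,mn=15):
    n,l,st,c=cv2.connectedComponentsWithStats(m.astype(np.uint8))
    for i in range(1,n):
        if st[i,4]>mn:
            cs,_=cv2.findContours((l==i).astype(np.uint8),0,2); r=cv2.minAreaRect(cs[0])
            b=cv2.boxPoints(r); print(name,c[i].round(1),st[i,4],"ctr",ray(s,r[0],z).round(3)); print("   corners",[tuple(ray(s,p,z)[:2].round(3)) for p in b])
h,sa,v=[hsv[:,:,i].astype(int) for i in range(3)]
roi=np.zeros(h.shape,bool); roi[140:280,165:460]=1
blobs(roi&(h>15)&(h<40)&(sa>150)&(v>120),.032,"yel")
blobs(roi&(h>100)&(h<125)&(sa>120)&(v>90),.006,"blue",200)
blobs(roi&(sa<60)&(v>130),.05,"grey",60)
d=(v<75)&roi; d[:, 260:]=0; blobs(d,.012,"plate",500)
E
```

```text
yel [186.7 194.2] 413 ctr [0.543 0.351 0.032]
   corners [(np.float64(0.494), np.float64(0.405)), (np.float64(0.618), np.float64(0.354)), (np.float64(0.592), np.float64(0.297)), (np.float64(0.469), np.float64(0.349))]
blue [321.3 196.6] 2092 ctr [ 0.536 -0.033  0.006]
   corners [(np.float64(0.639), np.float64(0.031)), (np.float64(0.652), np.float64(-0.072)), (np.float64(0.435), np.float64(-0.097)), (np.float64(0.423), np.float64(0.004))]
grey [385.4 166. ] 368 ctr [ 0.615 -0.214  0.05 ]
   corners [(np.float64(0.588), np.float64(-0.185)), (np.float64(0.649), np.float64(-0.194)), (np.float64(0.643), np.float64(-0.242)), (np.float64(0.582), np.float64(-0.233))]
grey [333.2 195.8] 215 ctr [ 0.529 -0.065  0.05 ]
   corners [(np.float64(0.563), np.float64(-0.052)), (np.float64(0.563), np.float64(-0.08)), (np.float64(0.495), np.float64(-0.078)), (np.float64(0.496), np.float64(-0.051))]
grey [310.1 198.9] 211 ctr [ 0.522 -0.002  0.05 ]
   corners [(np.float64(0.554), np.float64(0.016)), (np.float64(0.558), np.float64(-0.01)), (np.float64(0.49), np.float64(-0.019)), (np.float64(0.486), np.float64(0.007))]
grey [412.9 212.9] 363 ctr [ 0.482 -0.286  0.05 ]
   corners [(np.float64(0.455), np.float64(-0.258)), (np.float64(0.515), np.float64(-0.267)), (np.float64(0.509), np.float64(-0.315)), (np.float64(0.449), np.float64(-0.306))]
plate [208.  204.9] 4668 ctr [0.519 0.3   0.012]
   corners [(np.float64(0.631), np.float64(0.414)), (np.float64(0.646), np.float64(0.212)), (np.float64(0.409), np.float64(0.189)), (np.float64(0.395), np.float64(0.385))]
```

{"fn": "send_rows", "kwargs": {
  "increments": [
    [-1,-0.28,0,0,-1],
    [-1,-0.28,0,0,-1],
    [-1,-0.28,0,0,-1],
    [-1,-0.28,0,0,-1],
    [-1,-0.28,0,0,-1],
    [-1,-0.28,0,0,-1],
    [-1,-0.28,0,0,-1],
    [-1,-0.28,0,0,-1],
    [-1,-0.28,0,0,-1],
    [-1,-0.28,0,0,-1]
  ]
}}

```text
time: 0.98
position: [0.3976, 0.399, 0.2419]
tcp_rot: [-180.0, -0.0, 161.6]
wrist_force: [0.6, 1.2, -0.0]
grip_width: 0.085
grasp_force: 0.0
```

{"fn": "send_rows", "kwargs": {
  "increments": [
    [-1,-0.28,0,0,-1],
    [-1,-0.28,0,0,-1],
    [-1,-0.28,0,0,-1],
    [-1,-0.28,0,0,-1],
    [-1,-0.28,0,0,-1],
    [-1,-0.28,0,0,-1],
    [-0.7,-0.28,0,0,-1],
    [0,0,0,0,-1],
    [0,0,0,0,-1],
    [0,0,0,0,-1]
  ]
}}

```text
time: 1.82
position: [0.5395, 0.3008, 0.2418]
tcp_rot: [-180.0, -0.1, 161.6]
wrist_force: [0.2, 0.1, -0.3]
grip_width: 0.0852
grasp_force: 0.0
```

```bash
cat >> h.py <<'E'
from scipy.spatial.transform import Rotation as Ro
def wsnap(name):
    st=manip.state(); s=manip.snapshot("wrist")
    T=np.eye(4); T[:3,:3]=Ro.from_euler("xyz",st["tcp_rot"],degrees=True).as_matrix(); T[:3,3]=st["position"]
    W=T@s["tool_from_camera"]; s["R"]=W[:3,:3].T; s["t"]=-W[:3,:3].T@W[:3,3]
    cv2.imwrite(f"pics/{name}.png",s["color"][:,:,::-1])
    import pickle; pickle.dump(s,open(name+".pkl","wb"))
    print(st["time"],st["position"],st["tcp_rot"],st["wrist_force"],st["grip_width"]); return s
E
python3 -c "
from h import *
wsnap('plate')"
```

```text
1.8167 [0.53952465 0.30083882 0.24178929] [-1.79979602e+02 -8.23234470e-02  1.61567165e+02] [ 0.24403133  0.12189469 -0.33658591] 0.08518357231202732
```

View pics/plate.png

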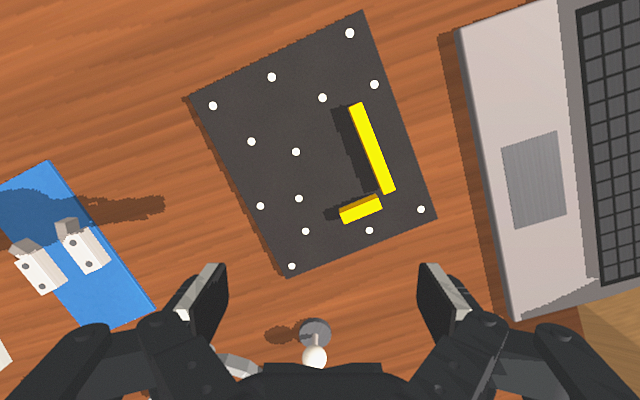

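Wrist view: the dark plate has the long stop from (357,105) to (388,190), inner face to the left, and the short stop from (342,216) to (380,203). Next I'll measure their bright tops at z=0.032.

```bash
cat > seat.py <<'E'
from h import *
import pickle,sys
s=pickle.load(open(sys.argv[1],"rb"))
hsv=cv2.cvtColor(s["color"],cv2.COLOR_RGB2HSV).astype(int)
m=((hsv[...,0]>22)&(hsv[...,0]<36)&(hsv[...,1]>150)&(hsv[...,2]>215)).astype(np.uint8)
n,l,st,c=cv2.connectedComponentsWithStats(m)
for i in range(1,n):
    if st[i,4]<60: continue
    cs,_=cv2.findContours((l==i).astype(np.uint8),0,1)
    P=np.array([ray(s,p,.032)[:2] for p in cs[0][:,0,:].astype(float)])*1000
    r=cv2.minAreaRect(P.astype(np.float32)); b=cv2.boxPoints(r)
    print(st[i,4],np.round(r[0],1),np.round(r[1],1),round(r[2],2)); print(b.round(1).tolist())
    # principal axis
    ys,xs=np.nonzero(l==i); Q=np.array([ray(s,(x,y),.032)[:2] for x,y in zip(xs,ys)])*1000
    w,V=np.linalg.eigh(np.cov(Q.T)); a=V[:,1]*np.sign(V[0,1]); print("  centroid",Q.mean(0).round(1),"ang",np.degrees(np.arctan2(a[1],a[0])).round(2),"len",np.sqrt(12*w).round(1))
E
python3 seat.py plate.pkl
```

```text
1290 [526.9 360.3] [99.9 14.1] 5.6
[[476.6000061035156, 362.3999938964844], [477.8999938964844, 348.3999938964844], [577.2999877929688, 358.20001220703125], [575.9000244140625, 372.20001220703125]]
  centroid [525.1 360.1] ang 5.6 len [14.1 99.7]
499 [587.5 329.1] [14.4 46. ] 5.69
[[578.0999755859375, 351.29998779296875], [582.7000122070312, 305.5], [596.9000244140625, 306.8999938964844], [592.4000244140625, 352.70001220703125]]
  centroid [587.3 329.2] ang -84.11 len [14.1 46. ]
```

{"fn": "send_rows", "kwargs": {
  "increments": [
    [0,-1,0,-1,-1],
    [0,-1,0,-1,-1],
    [0,-1,0,-1,-1],
    [0,-1,0,-1,-1],
    [0,-1,0,-1,-1],
    [0,-1,0,0,-1],
    [0,-1,0,0,-1],
    [0,-1,0,0,-1],
    [0,-1,0,0,-1],
    [0,-1,0,0,-1]
  ]
}}

```text
time: 2.7
position: [0.5357, 0.0539, 0.2425]
tcp_rot: [180.0, 0.0, -173.3]
wrist_force: [-0.4, 1.1, 0.8]
grip_width: 0.0854
grasp_force: 0.0
```

{"fn": "send_rows", "kwargs": {
  "increments": [
    [0,-1,0,0,-1],
    [0,-1,0,0,-1],
    [0,-1,0,0,-1],
    [0,0,0,0,-1],
    [0,0,0,0,-1],
    [0,0,0,0,-1]
  ]
}}

```text
time: 3.2
position: [0.5446, -0.0196, 0.2423]
tcp_rot: [180.0, -0.0, -173.4]
wrist_force: [0.3, 0.3, -0.1]
grip_width: 0.0856
grasp_force: 0.0
```

```bash
python3 -c "
from h import *
wsnap('gauge')"
```

```text
3.2 [ 0.54456019 -0.01956607  0.24228303] [ 1.79950693e+02 -9.73617884e-03 -1.73376913e+02] [ 0.32841158  0.26758127 -0.10992895] 0.08560885569616575
```

View pics/gauge.png

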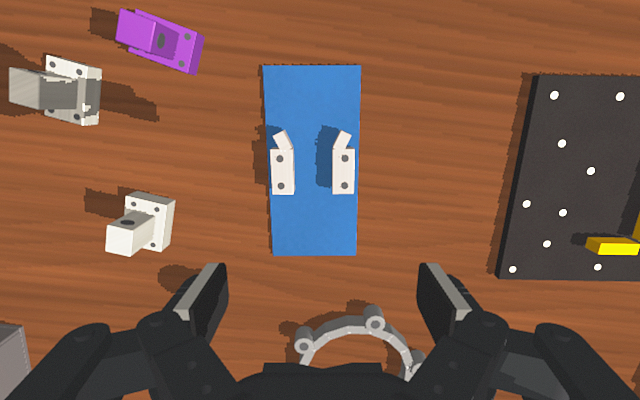

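Wrist view: the gauge jaw tops are at (283,170) and (343,170), with the flares at the top (towards the robot). The two grey brackets are on the left at (150,222) and (75,92). I measure the gauge and move above the brackets.

```bash
python3 - <<'E'
from h import *
import pickle
s=pickle.load(open("gauge.pkl","rb"))
g=cv2.cvtColor(s["color"],cv2.COLOR_RGB2GRAY).astype(int); hsv=cv2.cvtColor(s["color"],cv2.COLOR_RGB2HSV).astype(int)
for row in (155,165,175,185): print(row,g[row,264:364].tolist())
m=((hsv[...,0]>100)&(hsv[...,0]<125)&(hsv[...,1]>120)).astype(np.uint8); m[:, :240]=0; m[:,380:]=0
m=cv2.morphologyEx(m,cv2.MORPH_CLOSE,np.ones((45,45)))
cs,_=cv2.findContours(m,0,1); c=max(cs,key=cv2.contourArea)
P=np.array([ray(s,p,.006)[:2] for p in c[:,0].astype(float)],np.float32)*1000; r=cv2.minAreaRect(P);print(r,cv2.boxPoints(r).round(1).tolist())
w=((hsv[...,1]<50)&(g>205)).astype(np.uint8); w[:, :262]=0; w[:,365:]=0; w[:140]=0;w[200:]=0
n,l,st,ce=cv2.connectedComponentsWithStats(w)
for i in range(1,n):
    if st[i,4]<100: continue
    cs,_=cv2.findContours((l==i).astype(np.uint8),0,1)
    P=np.array([ray(s,p,.026)[:2] for p in cs[0][:,0].astype(float)],np.float32)*1000; r=cv2.minAreaRect(P);print("jaw",r,cv2.boxPoints(r).round(1).tolist())
E
```

```text
155 [77, 76, 68, 74, 78, 68, 202, 247, 234, 233, 234, 236, 236, 226, 174, 131, 144, 178, 229, 241, 236, 235, 236, 235, 233, 236, 238, 245, 243, 176, 138, 117, 120, 123, 122, 121, 122, 122, 122, 121, 122, 122, 124, 120, 123, 122, 122, 121, 122, 123, 126, 110, 77, 81, 80, 81, 82, 80, 82, 81, 82, 82, 80, 81, 80, 83, 76, 74, 155, 233, 239, 232, 233, 234, 234, 236, 241, 223, 140, 132, 133, 107, 139, 198, 236, 240, 234, 233, 239, 246, 227, 95, 116, 119, 117, 101, 115, 112, 112, 109]
165 [75, 73, 73, 76, 76, 72, 123, 218, 241, 233, 233, 232, 233, 234, 235, 234, 234, 233, 233, 235, 233, 234, 235, 236, 234, 234, 238, 242, 231, 175, 154, 114, 122, 122, 122, 122, 123, 121, 122, 120, 120, 118, 124, 121, 122, 121, 123, 123, 125, 124, 128, 121, 98, 78, 79, 82, 82, 81, 78, 80, 81, 81, 81, 83, 82, 80, 76, 65, 157, 236, 238, 233, 234, 234, 233, 236, 235, 233, 234, 233, 233, 235, 234, 235, 236, 237, 234, 235, 238, 249, 243, 99, 114, 128, 135, 103, 105, 109, 107, 108]
175 [69, 69, 69, 65, 78, 79, 65, 199, 247, 235, 233, 234, 233, 235, 236, 233, 233, 233, 233, 234, 234, 234, 234, 237, 235, 233, 237, 239
[... 866 characters left out ...]
(219.3729705810547, 103.54655456542969), 6.981913089752197) [[424.29998779296875, 6.0], [436.8999938964844, -96.80000305175781], [654.5999755859375, -70.0999984741211], [642.0, 32.70000076293945]]
jaw ((539.1437377929688, -65.25749206542969), (59.23240280151367, 24.061798095703125), 6.676250457763672) [[508.29998779296875, -56.79999923706055], [511.1000061035156, -80.5999984741211], [570.0, -73.80000305175781], [567.2000122070312, -49.900001525878906]]
jaw ((530.8214111328125, 1.3816909790039062), (58.24845504760742, 23.028268814086914), 7.21109676361084) [[500.5, 9.100000381469727], [503.3999938964844, -13.699999809265137], [561.2000122070312, -6.400000095367432], [558.2999877929688, 16.5]]
```

{"fn": "send_rows", "kwargs": {
  "increments": [
    [0.3,-1,0,0,-1],
    [0.3,-1,0,0,-1],
    [0.3,-1,0,0,-1],
    [0.3,-1,0,0,-1],
    [0.3,-1,0,0,-1],
    [0,-1,0,1,-1],
    [0,-1,0,1,-1],
    [0,-1,0,1,-1],
    [0,-1,0,0,-1],
    [0,0,0,0,-1]
  ]
}}

```text
time: 4.08
position: [0.5203, -0.2515, 0.2423]
tcp_rot: [-179.9, 0.0, 171.5]
wrist_force: [-0.5, -0.9, 0.2]
grip_width: 0.0854
grasp_force: 0.0
```

{"fn": "send_rows", "kwargs": {
  "increments": [
    [0,0,0,0,-1],
    [0,0,0,0,-1]
  ]
}}

```text
time: 4.25
position: [0.5206, -0.2473, 0.2421]
tcp_rot: [179.9, -0.0, 171.7]
wrist_force: [0.1, -0.4, 0.7]
grip_width: 0.0857
grasp_force: 0.0
```

```bash
python3 -c "
from h import *
wsnap('br')"
```

```text
4.25 [ 0.52058935 -0.24725556  0.24210249] [ 1.79940969e+02 -2.46527490e-02  1.71651656e+02] [ 0.06101705 -0.36724327  0.66146734] 0.0856899718735306
```

View pics/br.png

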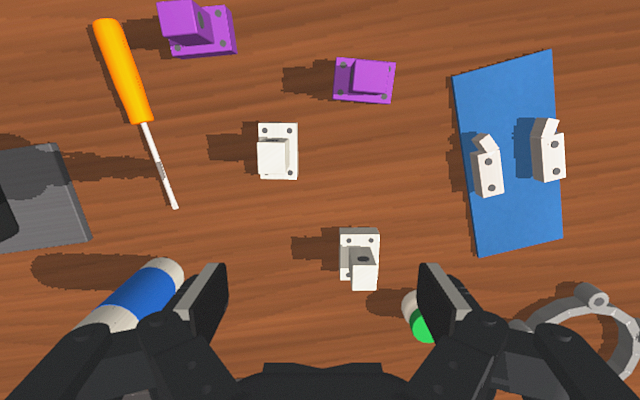

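Wrist view: the candidates are grey brackets P (278,150), nearer the robot, and Q (360,258), with the purple pair at (365,80) and (197,28) excluded. I need their base widths precisely.

```bash
python3 - <<'E'
from h import *
import pickle
s=pickle.load(open("br.pkl","rb"))
g=cv2.cvtColor(s["color"],cv2.COLOR_RGB2GRAY).astype(int)
for row in (126,130,134): print(row,g[row,250:306].tolist())
for row in (232,240,248): print(row,g[row,330:388].tolist())
a=s["color"][110:190,245:310,::-1]; b=s["color"][220:300,327:392,::-1]
cv2.imwrite("pics/crop.png",cv2.resize(np.hstack([a,b]),None,fx=6,fy=6,interpolation=cv2.INTER_NEAREST))
E
```

```text
126 [67, 68, 70, 68, 71, 69, 61, 58, 230, 255, 245, 244, 244, 247, 249, 248, 245, 243, 241, 240, 241, 240, 240, 239, 240, 241, 240, 240, 239, 241, 242, 240, 241, 242, 243, 243, 243, 245, 247, 248, 246, 244, 242, 242, 243, 242, 228, 177, 89, 102, 101, 102, 102, 100, 102, 101]
130 [72, 70, 73, 73, 71, 69, 67, 42, 211, 255, 251, 238, 121, 104, 111, 111, 97, 177, 241, 243, 242, 241, 239, 239, 240, 241, 241, 239, 240, 241, 242, 241, 241, 242, 244, 250, 235, 90, 109, 111, 104, 104, 216, 249, 244, 243, 233, 177, 88, 98, 102, 100, 103, 101, 102, 103]
134 [70, 68, 68, 69, 69, 69, 65, 48, 182, 253, 248, 245, 245, 247, 249, 249, 246, 243, 242, 240, 242, 241, 239, 239, 240, 242, 241, 240, 240, 241, 242, 240, 241, 242, 243, 244, 245, 248, 249, 240, 243, 248, 244, 243, 243, 245, 237, 178, 92, 105, 104, 106, 105, 105, 107, 105]
232 [71, 72, 71, 69, 72, 72, 70, 65, 71, 97, 123, 124, 122, 123, 125, 125, 126, 125, 125, 125, 124, 124, 122, 125, 126, 129, 127, 127, 125, 125, 126, 125, 125, 127, 128, 126, 126, 125, 125, 121, 125, 124, 125, 124, 125, 126, 126, 128, 137, 128, 99, 105, 105, 106, 105, 104, 104, 103]
240 [66, 67, 65, 64, 68, 67, 66, 65, 64, 75, 206, 250, 243, 241, 244, 237, 166, 96, 105, 105, 88, 209, 250, 242, 239, 239, 240, 240, 241, 240, 241, 242, 241, 240, 241, 240, 240, 237, 179, 91, 106, 104, 90, 174, 240, 242, 238, 241, 253, 254, 87, 103, 108, 105, 108, 106, 106, 106]
248 [71, 73, 72, 72, 71, 73, 71, 67, 78, 95, 141, 176, 171, 171, 170, 167, 166, 171, 152, 122, 122, 126, 125, 126, 129, 129, 129, 131, 131, 130, 128, 123, 125, 124, 125, 125, 125, 125, 123, 116, 182, 243, 245, 242, 240, 239, 239, 245, 241, 159, 92, 106, 105, 106, 107, 106, 105, 106]
```

View pics/crop.png

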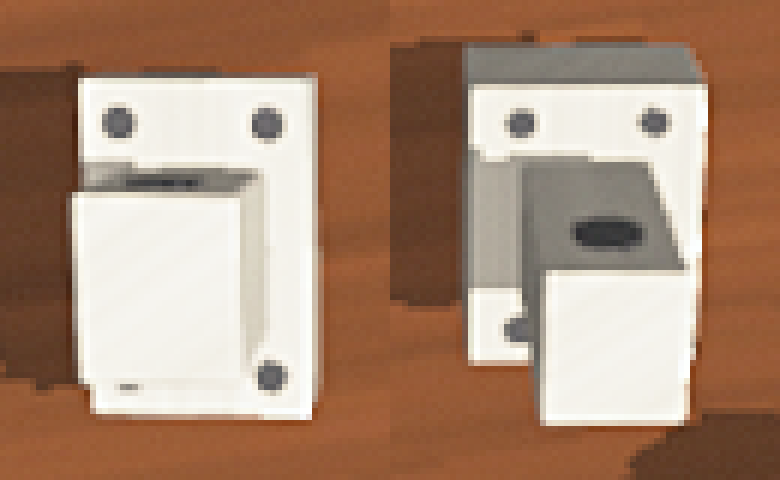

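```bash
python3 - <<'E'
from h import *
import pickle
s=pickle.load(open("br.pkl","rb"))
f=lambda u,v,z=.024: ray(s,(u,v),z)[:2]*1000
a,b=f(257.6,128),f(296.3,128); print("P",a,b,np.linalg.norm(b-a))
a,b=f(339.7,240),f(379.5,240); print("Q",a,b,np.linalg.norm(b-a))
g=cv2.cvtColor(s["color"],cv2.COLOR_RGB2GRAY)
for nm,pts in {"P":[(258,122.5),(296.5,122.5),(296.5,179),(260,179)],"Q":[(339.7,233.8),(380,233.8),(340,280)]}.items():
    for p in pts: print(nm,p,f(*p).round(1))
# lug tops z=.072
for nm,(x0,y0,x1,y1) in {"P":(256,140,287,178),"Q":(350,262,384,295)}.items():
    m=np.zeros_like(g); m[y0:y1,x0:x1]=(g[y0:y1,x0:x1]>215)
    ys,xs=np.nonzero(m); print(nm,"bbox",xs.min(),xs.max(),ys.min(),ys.max())
print("lug P",f(257,142,.072),f(285,142,.072),f(258.5,174,.072),"Q",f(353,265,.072),f(378,265,.072),f(353,290.5,.072),f(377.5,290.5,.072))
E
```

```text
P [ 458.86294291 -307.62572314] [ 464.77577663 -267.25471184] 40.80171755527293
Q [ 598.04168305 -238.445389  ] [ 604.80918273 -192.34717977] 46.59231638718559
P (258, 122.5) [ 453.4 -306.1]
P (296.5, 122.5) [ 459.3 -266.1]
P (296.5, 179) [ 518.9 -276.3]
P (260, 179) [ 513.1 -316.1]
Q (339.7, 233.8) [ 590.3 -237.4]
Q (380, 233.8) [ 597.1 -191. ]
Q (340, 280) [ 650.3 -244.9]
P bbox 257 286 142 177
Q bbox 353 378 262 290
lug P [ 469.52942659 -301.1200399 ] [ 473.26830829 -275.59893574] [ 499.09562196 -305.79613648] Q [ 607.14675803 -228.31003866] [ 610.90973342 -202.69299623] [ 636.98314701 -231.82637267] [ 640.77026133 -206.06143458]
```

P (nearer the robot) measures 40.8 mm wide and Q 46.6 mm, so P at (0.486,-0.291), yaw about -9°, is the good bracket. Its length of 60 mm and lug of 26×30 mm also check out.

{"fn": "send_rows", "kwargs": {
  "increments": [
    [0.55,-0.96,0,0.1,-1],
    [0.55,-0.96,0,0,-1],
    [0,0,1,0,-1],
    [0,0,1,0,-1],
    [0,0,1,0,-1],
    [0,0,1,0,-1],
    [0,0,1,0,-1],
    [0,0,0,0,-1],
    [0,0,0,0,-1]
  ]
}}

```text
time: 5.05
position: [0.4853, -0.2899, 0.116]
tcp_rot: [179.9, -0.2, 171.2]
wrist_force: [-0.0, -1.0, 0.7]
grip_width: 0.0853
grasp_force: 0.0
```

```bash
python3 -c "
from h import *
wsnap('pre')"
```

```text
5.05 [ 0.48527977 -0.28993883  0.11603847] [179.86860677  -0.19618375 171.17136771] [-0.03177415 -1.01092313  0.66119373] 0.08530483554383345
```

View pics/pre.png

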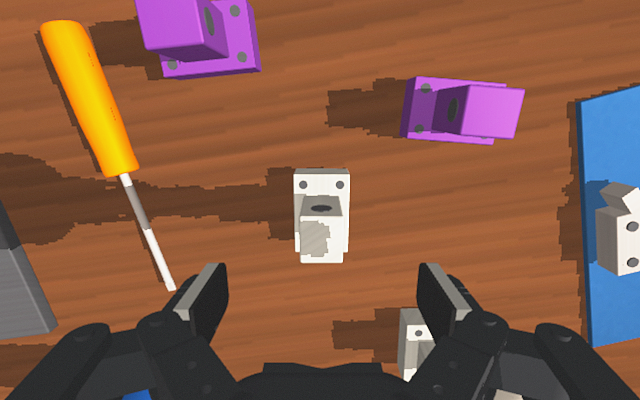

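The bracket sits centred between the open fingers, its lug at (322,230). The driver and the wide bracket are clear, so I descend and grip.

{"fn": "send_rows", "kwargs": {
  "increments": [
    [-0.03,-0.03,0.7,0,-1],
    [0,0,0.7,0,-1],
    [0,0,0.7,0,-1],
    [0,0,0.7,0,-1],
    [0,0,0,0,-1],
    [0,0,0,0,-1],
    [0,0,0,0,1],
    [0,0,0,0,1],
    [0,0,0,0,1],
    [0,0,0,0,1]
  ],
  "grip_force": 80
}}

```text
time: 5.93
position: [0.4873, -0.2936, 0.0486]
tcp_rot: [-179.9, 0.1, 171.1]
wrist_force: [-0.3, 0.5, -0.2]
grip_width: 0.039
grasp_force: 0.0
```

{"fn": "send_rows", "kwargs": {
  "increments": [
    [0,0,0,0,1],
    [0,0,0,0,1],
    [0,0,0,0,1],
    [0,0,0,0,1]
  ]
}}

```text
time: 6.27
position: [0.4871, -0.2933, 0.0481]
tcp_rot: [-180.0, 0.1, 171.1]
wrist_force: [-0.7, 1.2, 6.2]
grip_width: 0.0248
grasp_force: 79.6
```

{"fn": "send_rows", "kwargs": {
  "increments": [
    [0,0,-1,0,1],
    [0,0,-1,0,1],
    [0,0,-1,0,1],
    [0,0,-1,0,1],
    [0.25,1,0,0,1],
    [0.25,1,0,0,1],
    [0.25,1,0,0,1],
    [0.25,1,0,0,1],
    [0.25,1,0,0,1],
    [0.25,1,0,0,1]
  ]
}}

```text
time: 7.1
position: [0.4713, -0.1373, 0.1458]
tcp_rot: [180.0, -0.2, 171.0]
wrist_force: [-0.1, 0.4, -2.8]
grip_width: 0.0249
grasp_force: 79.4
```

{"fn": "send_rows", "kwargs": {
  "increments": [
    [0.25,1,0,0,1],
    [0.25,1,0,0,1],
    [0.25,1,0,0,1],
    [0.3,0.8,0,0,1],
    [0,0,0,-0.8,1],
    [0,0,0,-0.8,1],
    [0,0,0,-0.8,1],
    [0,0,0,-0.8,1],
    [0,0,0,0,1],
    [0,0,0,0,1]
  ]
}}

```text
time: 7.93
position: [0.4607, -0.0408, 0.1462]
tcp_rot: [180.0, -0.1, -173.0]
wrist_force: [-0.9, 0.3, -3.1]
grip_width: 0.0253
grasp_force: 79.7
```

{"fn": "send_rows", "kwargs": {
  "increments": [
    [0,0,1,0,1],
    [0,0,0.8,0,1],
    [0,0,0.4,0,1],
    [0,0,0,0,1],
    [0,0,0,0,1]
  ]
}}

```text
time: 8.35
position: [0.461, -0.0409, 0.0917]
tcp_rot: [180.0, -0.1, -173.0]
wrist_force: [0.3, 0.9, -2.3]
grip_width: 0.025
grasp_force: 79.6
```

```bash
python3 -c "
from h import *
wsnap('ent')"
```

```text
8.35 [ 0.4610241  -0.04094942  0.09171777] [ 1.79956292e+02 -1.06723553e-01 -1.72981501e+02] [ 0.30733541  0.85286471 -2.27729976] 0.024962523466155916
```

View pics/ent.png

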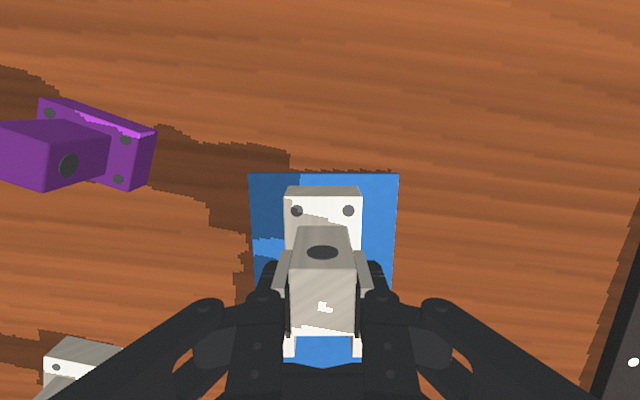

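The held bracket's base is at cols 284–362, row 205, above the gauge base, whose front edge runs from (248,173) to (399,173). Now the alignment in the gauge frame.

```bash
python3 - <<'E'
from h import *
import pickle
s=pickle.load(open("ent.pkl","rb"))
g=cv2.cvtColor(s["color"],cv2.COLOR_RGB2GRAY).astype(int); c=s["color"].astype(int)
G=np.array([539.5,-31.7]); a=np.radians(6.95); u=np.array([np.cos(a),np.sin(a)]); v=np.array([-u[1],u[0]])
def gf(px,z): d=ray(s,px,z)[:2]*1000-G; return np.round([d@u,d@v],1)
rg=c[...,0]-c[...,2]
print("satdiff",(c[200,276:292,2]-c[200,276:292,0]).tolist(),g[200,276:292].tolist()); print(g[200,354:370].tolist(),(c[200,354:370,2]-c[200,354:370,0]).tolist())
def edges(row,lo,hi,mask): 
    x=np.nonzero(mask[row,lo:hi])[0]+lo; return x.min()-.5,x.max()+.5
base=(c[...,2]-c[...,0])<15
blue=(c[...,2]-c[...,0])>40
for r in (198,205,212,218):
    x0,x1=edges(r,270,375,base); p,q=gf((x0,r),.0676),gf((x1,r),.0676); print(r,x0,x1,p,q,"mid",(p+q)/2,"w",q-p)
for r in (180,200,220,240):
    x0,x1=edges(r,235,415,blue); p,q=gf((x0,r),.006),gf((x1,r),.006); print("blue",r,x0,x1,p,q,"mid",(p+q)/2)
d=np.array(manip.state()["position"][:2])*1000-G; print("tcp",d@u,d@v)
E
```

```text
satdiff [83, 82, 81, 84, 84, 91, 67, -5, -27, -23, -21, -23, -22, -22, -23, -24] [80, 83, 87, 82, 82, 78, 86, 140, 188, 194, 191, 189, 188, 186, 180, 169]
[244, 245, 245, 245, 244, 245, 246, 251, 241, 110, 126, 128, 130, 130, 129, 128] [-7, -6, -6, -6, -7, -6, -6, -11, -12, 162, 143, 142, 140, 140, 138, 139]
198 282.5 362.5 [-109.4  -20.7] [-109.4   19.4] mid [-109.4    -0.65] w [ 0.  40.1]
205 282.5 361.5 [-105.7  -20.8] [-105.7   19.1] mid [-105.7    -0.85] w [ 0.  39.9]
212 282.5 361.5 [-102.  -21.] [-102.    19.2] mid [-102.    -0.9] w [ 0.  40.2]
218 283.5 361.5 [-98.7 -20.6] [-98.8  19.3] mid [-98.75  -0.65] w [-0.1 39.9]
blue 180 247.5 398.5 [-105.   -52.1] [-105.1   51.8] mid [-105.05   -0.15]
blue 200 249.5 396.5 [-90.7 -51.6] [-90.8  51.4] mid [-90.75  -0.1 ]
blue 220 250.5 395.5 [-75.8 -51.9] [-76.   51.7] mid [-75.9  -0.1]
blue 240 251.5 394.5 [-60.4 -52.1] [-60.6  52. ] mid [-6.05e+01 -5.00e-02]
tcp -78.01239305961687 -0.10294911886877882
```

{"fn": "send_rows", "kwargs": {
  "increments": [
    [0,0.04,0.5,0,1],
    [0,0,0.5,0,1],
    [0,0,0.4,0,1],
    [0,0,0.04,0,1],
    [0,0,0,0,1],
    [0,0,0,0,1]
  ]
}}

```text
time: 8.9
position: [0.4622, -0.0403, 0.057]
tcp_rot: [-180.0, 0.1, -172.9]
wrist_force: [0.3, -0.6, -3.7]
grip_width: 0.0253
grasp_force: 79.7
```

{"fn": "send_rows", "kwargs": {
  "increments": [
    [0,0,0.05,0,1],
    [0,0,0,0,1],
    [0,0,0,0,1]
  ]
}}

```text
time: 9.15
position: [0.4619, -0.0402, 0.0555]
tcp_rot: [-180.0, 0.1, -172.9]
wrist_force: [-0.6, 0.2, -3.7]
grip_width: 0.0252
grasp_force: 79.7
```

{"fn": "send_rows", "kwargs": {
  "increments": [
    [0,0,0.05,0,1],
    [0,0,0,0,1],
    [0,0,0,0,1]
  ]
}}

```text
time: 9.4
position: [0.4621, -0.0402, 0.0542]
tcp_rot: [-180.0, 0.1, -172.9]
wrist_force: [0.7, -0.3, -1.6]
grip_width: 0.0249
grasp_force: 79.8
```

{"fn": "send_rows", "kwargs": {
  "increments": [
    [0,0,0.04,0,1],
    [0,0,0,0,1],
    [0,0,0,0,1]
  ]
}}

```text
time: 9.65
position: [0.4622, -0.0402, 0.0541]
tcp_rot: [-180.0, 0.0, -172.9]
wrist_force: [-2.5, 1.0, 6.6]
grip_width: 0.0249
grasp_force: 81.1
```

{"fn": "send_rows", "kwargs": {
  "increments": [
    [-0.25,0,0,0,1],
    [-0.25,0,0,0,1],
    [-0.25,0,0,0,1],
    [-0.25,0,0,0,1],
    [-0.2,0,0,0,1],
    [-0.2,0,0,0,1],
    [-0.2,0,0,0,1],
    [0,0,0,0,1]
  ]
}}

```text
time: 10.32
position: [0.5035, -0.0355, 0.0542]
tcp_rot: [-179.9, 0.2, -172.9]
wrist_force: [1.6, 0.2, 4.4]
grip_width: 0.0247
grasp_force: 80.6
```

{"fn": "send_rows", "kwargs": {
  "increments": [
    [-0.3,0,0,0,1],
    [-0.4,0,0,0,1],
    [-0.4,0,0,0,1],
    [-0.4,0,0,0,1],
    [-0.4,0,0,0,1],
    [0,0,0,0,1]
  ]
}}

```text
time: 10.82
position: [0.5513, -0.0296, 0.0542]
tcp_rot: [-179.9, 0.3, -172.9]
wrist_force: [3.5, 1.3, 5.6]
grip_width: 0.0249
grasp_force: 81.1
```

{"fn": "send_rows", "kwargs": {
  "increments": [
    [-0.4,0,0,0,1],
    [-0.4,0,0,0,1],
    [-0.4,0,0,0,1],
    [-0.4,0,0,0,1],
    [-0.4,0,0,0,1],
    [-0.4,0,0,0,1],
    [-0.2,0,0,0,1],
    [0,0,0,0,1],
    [0,0,0,0,1]
  ]
}}

```text
time: 11.57
position: [0.6145, -0.0216, 0.0542]
tcp_rot: [-179.9, 0.2, -172.9]
wrist_force: [1.9, 0.3, 4.3]
grip_width: 0.0249
grasp_force: 80.9
```

{"fn": "send_rows", "kwargs": {
  "increments": [
    [0,0,-1,0,1],
    [0,0,-1,0,1],
    [0,0,-1,0,1],
    [0.12,0.8,0,0,1],
    [0.13,1,0,0,1],
    [0.13,1,0,0,1],
    [0.13,1,0,0,1],
    [0.13,1,0,0,1],
    [0.13,1,0,0,1],
    [0.12,1,0,0,1]
  ]
}}

```text
time: 12.4
position: [0.5674, 0.1454, 0.1259]
tcp_rot: [180.0, -0.2, -172.9]
wrist_force: [0.4, -0.1, -3.6]
grip_width: 0.0251
grasp_force: 79.7
```

{"fn": "send_rows", "kwargs": {
  "increments": [
    [0.12,1,0,0,1],
    [0.12,1,0,0,1],
    [0.12,1,0,0,1],
    [0.12,1,0,0,1],
    [0.12,1,0,0,1],
    [0.12,1,0,0,1],
    [0.25,0.7,0,0.3,1],
    [0,0,0,0,1],
    [0,0,0,0,1]
  ]
}}

```text
time: 13.15
position: [0.5231, 0.308, 0.126]
tcp_rot: [-179.9, -0.2, -174.3]
wrist_force: [-1.0, 0.6, -3.1]
grip_width: 0.0251
grasp_force: 79.7
```

```bash
python3 -c "
from h import *
wsnap('seat1')"
```

```text
13.15 [0.52307435 0.30801903 0.12598032] [-179.91498707   -0.20357483 -174.29318117] [-0.98409358  0.55133016 -3.06365254] 0.025089267386733338
```

View pics/seat1.png

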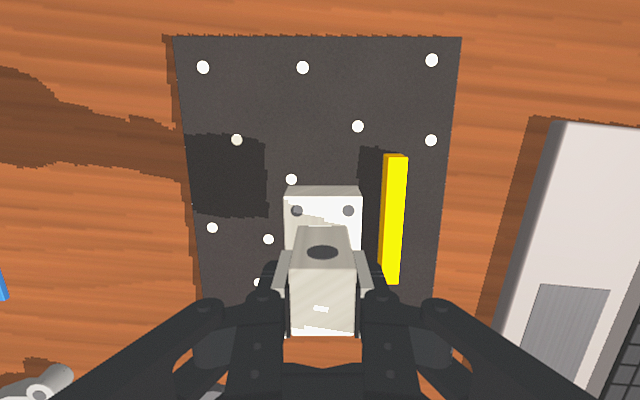

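The bracket is still seated the same way in the grip (base cols 284–362), clear of the long stop at cols 380–408. I lower it onto the plate.

{"fn": "send_rows", "kwargs": {
  "increments": [
    [0,0,0.7,0,1],
    [0,0,0.7,0,1],
    [0,0,0.6,0,1],
    [0,0,0.4,0,1],
    [0,0,0.16,0,1],
    [0,0,0,0,1],
    [0,0,0,0,1],
    [0,0,0,0,1]
  ]
}}

```text
time: 13.87
position: [0.5263, 0.308, 0.065]
tcp_rot: [180.0, 0.1, -174.5]
wrist_force: [0.4, -1.2, -2.5]
grip_width: 0.025
grasp_force: 79.9
```

{"fn": "send_rows", "kwargs": {
  "increments": [
    [0,0,0.04,0,1],
    [0,0,0,0,1],
    [0,0,0,0,1]
  ]
}}

```text
time: 14.12
position: [0.5255, 0.3081, 0.0634]
tcp_rot: [180.0, 0.1, -174.4]
wrist_force: [0.7, 0.2, -3.4]
grip_width: 0.0251
grasp_force: 79.9
```

{"fn": "send_rows", "kwargs": {
  "increments": [
    [0,0,0.04,0,1],
    [0,0,0,0,1],
    [0,0,0,0,1]
  ]
}}

```text
time: 14.37
position: [0.5251, 0.3079, 0.0617]
tcp_rot: [-180.0, -0.0, -174.4]
wrist_force: [-0.3, -0.1, -2.9]
grip_width: 0.025
grasp_force: 79.9
```

{"fn": "send_rows", "kwargs": {
  "increments": [
    [0,0,0.06,0,1],
    [0,0,0,0,1],
    [0,0,0,0,1]
  ]
}}

```text
time: 14.62
position: [0.5252, 0.3079, 0.0603]
tcp_rot: [-180.0, 0.0, -174.4]
wrist_force: [-0.1, -0.5, -2.2]
grip_width: 0.0246
grasp_force: 79.9
```

{"fn": "send_rows", "kwargs": {
  "increments": [
    [0,0,0.04,0,1],
    [0,0,0,0,1],
    [0,0,0,0,1]
  ]
}}

```text
time: 14.87
position: [0.5257, 0.3081, 0.0602]
tcp_rot: [180.0, 0.1, -174.4]
wrist_force: [-1.0, 0.1, 4.2]
grip_width: 0.0251
grasp_force: 80.5
```

{"fn": "send_rows", "kwargs": {
  "increments": [
    [-0.3,0.25,0,0,1],
    [-0.3,0.25,0,0,1],
    [-0.3,0.25,0,0,1],
    [-0.1,0.17,0,0,1],
    [0,0,0,0,1],
    [0,0,0,0,1]
  ]
}}

```text
time: 15.37
position: [0.5491, 0.334, 0.0603]
tcp_rot: [179.9, 0.2, -174.4]
wrist_force: [1.8, 2.2, 3.9]
grip_width: 0.0255
grasp_force: 80.6
```

{"fn": "send_rows", "kwargs": {
  "increments": [
    [0,0.06,0,0,1],
    [0,0.06,0,0,1],
    [0,0,0,0,1],
    [0,0,0,0,1]
  ]
}}

```text
time: 15.7
position: [0.5481, 0.3359, 0.0602]
tcp_rot: [-180.0, 0.1, -174.4]
wrist_force: [1.3, -1.7, 4.5]
grip_width: 0.025
grasp_force: 81.0
```

{"fn": "send_rows", "kwargs": {
  "increments": [
    [0,0.06,0,0,1],
    [0,0,0,0,1],
    [0,0,0,0,1]
  ]
}}

```text
time: 15.95
position: [0.548, 0.3363, 0.0602]
tcp_rot: [-179.9, 0.1, -174.4]
wrist_force: [1.0, -5.0, 6.4]
grip_width: 0.025
grasp_force: 81.1
```

{"fn": "send_rows", "kwargs": {
  "increments": [
    [-0.06,0.03,0,0,1],
    [-0.06,0,0,0,1],
    [0,0,0,0,1],
    [0,0,0,0,1]
  ]
}}

```text
time: 16.28
position: [0.5494, 0.3365, 0.0602]
tcp_rot: [-179.8, -0.2, -174.4]
wrist_force: [-3.4, -6.8, 10.7]
grip_width: 0.025
grasp_force: 81.7
```

{"fn": "send_rows", "kwargs": {
  "increments": [
    [-0.06,0.02,0,0,1],
    [-0.06,0,0,0,1],
    [0,0,0,0,1],
    [0,0,0,0,1]
  ]
}}

```text
time: 16.62
position: [0.5512, 0.3367, 0.0603]
tcp_rot: [-179.7, -0.3, -174.4]
wrist_force: [-6.8, -7.8, 13.9]
grip_width: 0.025
grasp_force: 82.2
```

{"fn": "send_rows", "kwargs": {
  "increments": [
    [-0.06,0.04,0,0,1],
    [-0.04,0,0,0,1],
    [0,0,0,0,1],
    [0,0,0,0,1]
  ]
}}

```text
time: 16.95
position: [0.5514, 0.3368, 0.0604]
tcp_rot: [-179.6, -0.7, -174.4]
wrist_force: [-12.9, -11.8, 19.4]
grip_width: 0.0253
grasp_force: 83.0
```

{"fn": "send_rows", "kwargs": {
  "increments": [
    [0,0,0.1,0,1],
    [0,0,0.1,0,1],
    [0,0,0,0,1],
    [0,0,0,0,1]
  ]
}}

```text
time: 17.28
position: [0.5514, 0.3369, 0.0603]
tcp_rot: [-179.5, -0.7, -174.4]
wrist_force: [-21.5, -16.7, 41.6]
grip_width: 0.0249
grasp_force: 86.0
```

```bash
cat > chk.py <<'E'
from h import *
st=manip.state(); R=Ro.from_euler("xyz",st["tcp_rot"],degrees=True).as_matrix()
print(st["position"],"toolz",R[:,2].round(4),"F",st["wrist_force"].round(1),"M",st["wrist_torque"].round(2),"up in seat frame tilt deg",np.degrees(-R[:2,2]@np.array([[.9952,-.0976],[.0976,.9952]])).round(2))
E
python3 chk.py
```

```text
[0.55143351 0.33687442 0.06030969] toolz [-0.0108 -0.0092 -0.9999] F [-21.5 -16.7  41.6] M [-2.78  3.37 -0.11] up in seat frame tilt deg [0.67 0.46]
```

```bash
python3 - <<'E'
from h import *
import pickle
n=wsnap('home1'); o=pickle.load(open("seat1.pkl","rb")); e=pickle.load(open("ent.pkl","rb"))
for nm,s in (("ent",e),("seat1",o),("home",n)):
    g=cv2.cvtColor(s["color"],cv2.COLOR_RGB2GRAY).astype(int)
    print(nm,"rows180-204",g[180:205,308:338].mean(1).round().astype(int).tolist()); print("  L",g[205,278:290].tolist(),"R",g[205,356:368].tolist(), "lugtop rows",g[318:342,300:345].mean(1).round().astype(int).tolist())
cv2.imwrite("pics/home1c.png",cv2.resize(n["color"][140:360,240:460,::-1],None,fx=2.5,fy=2.5))
E
```

```text
17.2833 [0.55143351 0.33687442 0.06030969] [-179.53678493   -0.66915811 -174.40125936] [-21.45248597 -16.68207015  41.6201181 ] 0.024926468156401545
ent rows180-204 [129, 128, 128, 129, 128, 134, 136, 137, 136, 136, 136, 135, 135, 135, 132, 130, 206, 244, 246, 244, 244, 244, 244, 244, 244]
  L [85, 83, 85, 82, 75, 132, 185, 194, 194, 191, 189, 187] R [245, 244, 245, 245, 247, 251, 213, 115, 126, 130, 128, 128] lugtop rows [186, 186, 186, 185, 185, 184, 183, 191, 197, 205, 214, 221, 230, 237, 245, 246, 249, 234, 149, 118, 125, 126, 126, 126]
seat1 rows180-204 [80, 81, 81, 80, 73, 119, 157, 163, 160, 159, 159, 159, 158, 158, 155, 156, 236, 251, 248, 247, 247, 247, 247, 247, 247]
  L [80, 83, 80, 76, 76, 155, 220, 221, 220, 219, 218, 216] R [247, 247, 247, 247, 250, 255, 221, 32, 53, 59, 56, 60] lugtop rows [216, 215, 215, 215, 215, 214, 214, 214, 218, 222, 227, 235, 240, 246, 247, 248, 252, 248, 134, 118, 122, 121, 120, 121]
home rows180-204 [62, 63, 62, 60, 51, 117, 166, 173, 170, 169, 168, 168, 168, 168, 164, 168, 245, 251, 248, 247, 247, 247, 247, 247, 247]
  L [63, 63, 61, 56, 73, 171, 229, 231, 228, 227, 224, 222] R [247, 247, 247, 247, 248, 248, 228, 219, 220, 220, 220, 220] lugtop rows [224, 224, 224, 223, 223, 223, 223, 222, 222, 227, 230, 238, 244, 248, 247, 248, 251, 253, 167, 116, 115, 97, 84, 86]
```

View pics/home1c.png

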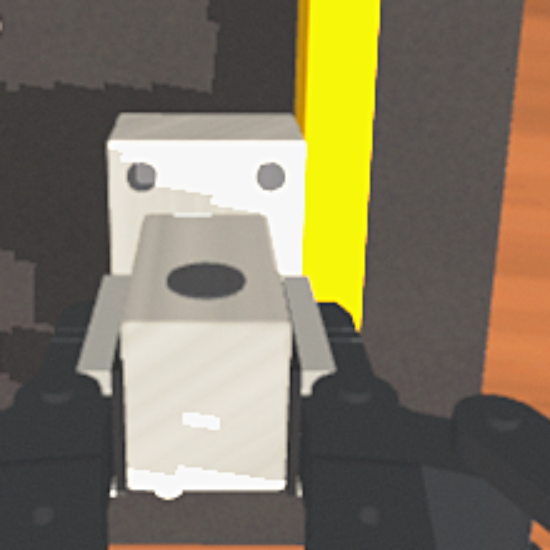

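{"fn": "send_rows", "kwargs": {
  "increments": [
    [0.03,0,0.06,0,1],
    [0,0,0.06,0,1],
    [0,0,0,0,1],
    [0,0,0,0,1]
  ]
}}

```text
time: 17.67
position: [0.5514, 0.3369, 0.0603]
tcp_rot: [-179.5, -0.6, -174.4]
wrist_force: [-26.1, -19.3, 54.0]
grip_width: 0.0249
grasp_force: 87.7
```

```bash
python3 chk.py
```

```text
[0.55142236 0.33685481 0.06025354] toolz [-0.0094 -0.0092 -0.9999] F [-26.1 -19.3  54. ] M [-3.18  4.07 -0.07] up in seat frame tilt deg [0.59 0.47]
```

{"fn": "send_rows", "kwargs": {
  "increments": [
    [0.06,-0.03,0,0,1],
    [0,0,0,0,1],
    [0,0,0,0,1]
  ]
}}

```text
time: 17.92
position: [0.5513, 0.3368, 0.0602]
tcp_rot: [-179.6, -0.4, -174.4]
wrist_force: [-21.9, -17.7, 49.9]
grip_width: 0.0253
grasp_force: 87.0
```

```bash
python3 chk.py
```

```text
[0.55127167 0.33677587 0.06017659] toolz [-0.0061 -0.0072 -1.    ] F [-21.9 -17.7  49.9] M [-2.81  3.61 -0.05] up in seat frame tilt deg [0.39 0.37]
```

{"fn": "send_rows", "kwargs": {
  "increments": [
    [0,0,0,0,1],
    [0,0,0,0,1],
    [0,0,0,0,1],
    [0,0,0,0,1],
    [0,0,0,0,1],
    [0,0,0,0,1],
    [0,0,0,0,1],
    [0,0,0,0,1]
  ]
}}

```text
time: 18.58
position: [0.5513, 0.3368, 0.0602]
tcp_rot: [-179.6, -0.4, -174.4]
wrist_force: [-23.0, -17.1, 50.4]
grip_width: 0.0252
grasp_force: 87.0
```

```bash
python3 - <<'E'
from h import *
s=manip.snapshot("top"); import pickle; o=pickle.load(open("top.pkl","rb"))
cv2.imwrite("pics/topend.png",s["color"][:,:,::-1])
d=np.abs(s["color"].astype(int)-o["color"]).max(2)>60
n,l,st,c=cv2.connectedComponentsWithStats(d.astype(np.uint8))
print([ (c[i].round().tolist(),int(st[i,4])) for i in range(1,n) if st[i,4]>40])
E
python3 chk.py
```

```text
[([141.0, 300.0], 17164), ([128.0, 163.0], 437), ([110.0, 165.0], 125), ([189.0, 191.0], 372), ([309.0, 210.0], 1463), ([413.0, 213.0], 401), ([262.0, 212.0], 92), ([286.0, 212.0], 44), ([134.0, 226.0], 50), ([343.0, 268.0], 69), ([364.0, 275.0], 156), ([390.0, 286.0], 772), ([32.0, 362.0], 2408), ([446.0, 345.0], 196), ([244.0, 346.0], 236), ([307.0, 352.0], 58), ([322.0, 352.0], 52), ([297.0, 365.0], 778), ([340.0, 358.0], 63), ([372.0, 374.0], 99)]
[0.55129197 0.33677415 0.06017166] toolz [-0.0062 -0.0072 -1.    ] F [-22.8 -16.7  49.8] M [-2.86  3.55 -0.12] up in seat frame tilt deg [0.39 0.38]
```

View pics/topend.png

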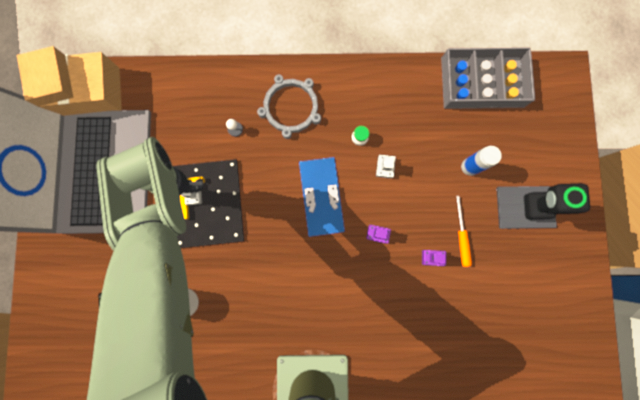

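The top view shows the bracket home in the corner at (190,200). The wide bracket at (386,166) and the bystanders in view look unmoved, and the forces are steady, so I hand it in.

```bash
python3 -c "
from station import manip
print(manip.job_done())"
```

```text
the job is handed in; nothing more can be done
None
```

The 40 mm bracket went through the gauge and is gripped in the corner of the scan plate, pushing on the two stops (about 23 N and 17 N at the wrist, some of it plate friction) with about 0.5° of tilt; the wide bracket was left standing, and I handed in at about 18.6 s with no verdict returned.

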